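# Refit a meter's battery cover and lock its quarter-turn stud

### The arm

A 6-joint arm with a two-finger parallel gripper is mounted at the origin on a cart in front of the work surface, level with it; the furniture and walls round the work are solid. World frame = base frame: x ahead of the robot, y to its left, z up, the work surface at z = 0. Lengths are in m, angles in rad, forces in N, time in s.
With the tool pointing down it reaches from about 0.35 to 1 m from the base axis. Payload 7.1 kg.
Tool frame: the origin (TCP) lies between the finger pads; the fingertips stand 22 mm ahead of it and the grasp point (between the pads) lies 3 mm ahead of it; z points along the fingers, y is the line along which they close (so a half turn about z gives the same grasp; the last joint's range is limited). The gripper opens to 85 mm and grips with 20 to 120 N. Pads are 22 mm wide; open, the fingers measure 114 mm over their backs; the gripper's body (76 mm by 85 mm) begins 54 mm behind the grasp point. The pads swing forward as they close: fully open they stand 13 mm farther back than shut.
Start: joints at [1.268, 0.423, 1.63, -0, 1.089, -0.019], TCP at [0.175, 0.6, 0.253] pointing down, gripper open.
Joint ranges: [-3, 3], [-0.9, 2.11], [0.09, 2.58], [-1.31, 4.45], [0.11, 2.69], [-2.54, 2.54]. Speed limits (rad/s): [2.39, 2.39, 3.01, 3.14, 3.14, 3.14].

### API

Orientations are given as a rotation vector (axis times angle).
In Python, from rig import manip gives the robot as it stands. The module is installed in compiled form; this text tells all that it offers. Calls block until the motion is done:
- manip.move_to(position, orientation): joint-space move of the TCP to a pose.
- manip.servo_line(position, orientation=None, rate=0.15): straight line of the TCP; orientation=None keeps the orientation; rate is the mean speed in m/s.
- manip.set_joints(angles): joint-space move.
- manip.command_gripper(opening, f_grip=None): finger opening in m; f_grip is the grip in N (None keeps the last); returns when the fingers have stopped.
- manip.hold(seconds).
- manip.solve_ik(position, orientation): joint angles nearest the present ones, or None.
- manip.camera(name): name is "scene" or "side" or "wrist"; returns a dict with "image" (480x640x3 uint8, red, green, blue), "fx", "fy", "cx", "cy" (pixels), "cam_to_world" (4x4, takes a point from camera to world coordinates); the wrist camera has in their place "mount" (4x4, takes a point from camera to tool coordinates, whose origin is the TCP and whose axes are the flange's). Camera axes: x right, y down, z forward; pixel columns grow to the right and rows downward; lengths in m; the calibration is good to about 2 mm. The wrist camera is an equidistant fisheye: a pixel r from the principal point sees the ray r / f radians off the axis. A picture is of the moment at which its call begins: read the wrist's pose just before it. There is no depth.
A pose or a line that the arm cannot do raises manip.IKError and nothing moves.
- manip.sign_off(): hands the job in; it is judged then, once.
Readings, each from a call of its own:
- manip.get_time(): time.
- manip.get_joint_positions(): joint angles.
- manip.get_joint_vel(): joint speeds.
- manip.get_tau(): joint torques, N m.
- manip.get_position(): TCP position.
- manip.get_ee_rot(): TCP orientation.
- manip.get_contact_force(): force on the tool from outside, world axes, zero at the start.
- manip.get_torque(): the same for the moment, N m.
- manip.get_width(): finger opening in m.
- manip.get_grip_force(): force on a finger pad.
Only numpy, scipy, OpenCV 4.12 (cv2) and the standard library are available. Lean on these libraries where they do the work, as an engineer would, in place of code of your own. Each camera call takes 0.05 s, during which the arm holds its last target. There are 200 camera calls.

### The job

Put the loose battery cover back into the open bay on top of the white bench meter so that it sits flush, then press its sprung orange stud in until you feel it bottom, ease off a touch so that it does not grind, and give it a quarter-turn clockwise until it locks and stays in when you let go. Be gentle: press no harder than about three kilograms, and leave the vial, the tin and the magnifier where they are.

Things in the scene. Friction and masses are not known exactly. Their poses are not given: they have to be found in the camera images.
- meter: White bench meter, fixed. Origin on the table under the centre of its battery bay; z up; its front console with dark display and keys lies towards -x. Body x -117..+49 mm, y +-64 mm, top at z = 60 mm (display 62 mm). The bay is a rectangular recess in the top, 73 (x) by 99 (y) mm with a 3 mm lead-in chamfer; its supporting ledge is at z = 50 mm.
- bay (a point): Centre of the bay's ledge (z = 50 mm over the table, axes as the meter's): where the cover's origin lies when seated, its top then flush with the meter's. Below it a steel receptacle has a slot (25 mm along x, 10 mm along y) for the stud's cross-pin. The receptacle's height differs from meter to meter by +-5 mm and is not measured: feel for it.
- cover: Loose white rectangular battery cover, 70 (x) by 96 (y) by 10 mm, about 0.16 kg with its stud, lying flat on the table. Origin at the centre of its underside, z up. It fits the bay either way round (its x along the meter's x or against it), with 1.5 mm to spare on each side. Its captive sprung stud stands in its centre; the cover can be carried by it.
- stud_grip (a point): Centre of the stud's orange wing head (30 x 10 mm, 24 mm high), 46 mm above the cover's underside when the stud is out; the wing begins 24 mm above the cover's top. Its long side is this point's x axis (pinch it across y); at turn 0 it is parallel to the cover's x, as is the 20 mm cross-pin below. It moves down and turns with the stud.
- plunger (a joint): Depth of the stud pressed into the cover, m. Spring 2.5 N at 0, +0.2 N per mm. Cover seated: the pin clears the receptacle's teeth at about 15 mm and bottoms hard on metal at 17 mm, both +-5 mm together; only in the 2 mm between can it turn. Turned and let go, it rises into notches and stays at 13 +-5 mm; if not caught it springs out to 0.
- stud (a joint): Turn of the stud in the cover, rad: 0 when the pin is in line with the slot, positive clockwise seen from above, stop at 1.62. At the start 0 to 0.1. The notches hold it between about 1.3 and the stop.
- vial: Bystander: standing glass sample vial with red cap, 27 mm across, 85 mm high; origin under its centre.
- loupe: Bystander: round black magnifier, 50 mm across, 20 mm high; origin under its centre.
- tin: Bystander: round white open tin, 56 mm across, 28 mm high; origin under its centre.
Not all that is in view belongs to the job. Of the things that look like the cover, the larger one is meant.

How it is judged:
By the outcome, as a careful person would: the job done as asked, in the order asked, and still so for the second after the job is handed in, with the robot touching nothing.
It also fails if it takes over 61 s, if anything falls off the work surface, if the arm or the gripper's body presses on something with over 40 N, if the wrist force passes 120 N, or if a joint passes its speed limit or range.

## Working session

There is one attempt and no reset: what is moved stays moved. The work goes in short steps, each a Python script; the robot and the scene stay as the last script left them, time stands still between calls to the robot, and variables do not carry over. Pictures are saved under pics/ and viewed, at most 10 in all, crops included, and the job is handed in when it is done.

```bash
mkdir -p pics
cat > h.py <<'E'
import numpy as np, cv2
from rig import manip
from scipy.spatial.transform import Rotation as R
def save(name,im): cv2.imwrite('pics/'+name+'.png',cv2.cvtColor(im,cv2.COLOR_RGB2BGR))
def ray(c,u,v,T=None):
    if 'cam_to_world' in c:
        d=np.array([(u-c['cx'])/c['fx'],(v-c['cy'])/c['fy'],1]);M=c['cam_to_world']
    else:
        x,y=(u-c['cx'])/c['fx'],(v-c['cy'])/c['fy'];r=np.hypot(x,y)+1e-12
        d=np.array([np.sin(r)*x/r,np.sin(r)*y/r,np.cos(r)]);M=T@c['mount']
    M=np.array(M);return M[:3,3],M[:3,:3]@d
def plane(c,u,v,z,T=None):
    o,d=ray(c,u,v,T);return o+d*(z-o[2])/d[2]
def tool():
    T=np.eye(4);T[:3,3]=manip.get_position();T[:3,:3]=R.from_rotvec(manip.get_ee_rot()).as_matrix();return T
E
python3 - <<'E'
from h import *
import pickle
T=tool();d={}
for n in ("scene","side","wrist"):
    d[n]=manip.camera(n)
pickle.dump((T,d),open('c0.pkl','wb'))
save('a_scene',d['scene']['image'])
save('a_rest',np.hstack([cv2.resize(d[n]['image'],(400,300)) for n in('side','wrist')]))
print(T); [print(n,np.round(d[n]['cam_to_world'],3) if n!='wrist' else d[n]['mount'],d[n]['fx']) for n in d]
E
```

```text
[[-9.59996594e-01  2.80011313e-01 -4.50861984e-04  1.74834901e-01]
 [ 2.80011675e-01  9.59995471e-01 -1.46884161e-03  5.99527502e-01]
 [ 2.15331939e-05 -1.53632957e-03 -9.99998820e-01  2.52546654e-01]
 [ 0.00000000e+00  0.00000000e+00  0.00000000e+00  1.00000000e+00]]
scene [[-0.904 -0.282  0.321  0.126]
 [-0.426  0.629 -0.65   0.933]
 [-0.019 -0.724 -0.689  0.988]
 [ 0.     0.     0.     1.   ]] 612.0387198578026
side [[-0.931 -0.147  0.334  0.181]
 [-0.365  0.391 -0.845  0.936]
 [-0.006 -0.908 -0.418  0.51 ]
 [ 0.     0.     0.     1.   ]] 489.38993546966555
wrist [[-2.83718578e-04 -9.59542410e-01 -2.81563995e-01  7.24958209e-02]
 [ 9.99998402e-01  2.24753602e-04 -1.77358876e-03  1.69528961e-04]
 [ 1.76511616e-03 -2.81564049e-01  9.59540813e-01 -1.20658746e-01]
 [ 0.00000000e+00  0.00000000e+00  0.00000000e+00  1.00000000e+00]] 371.64829954431775
```

View pics/a_scene.png

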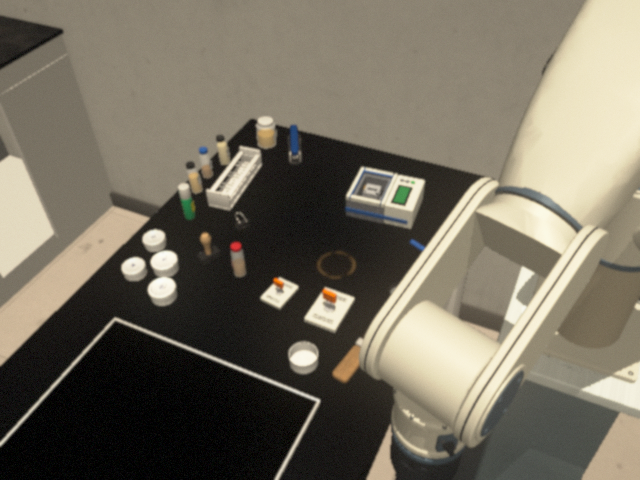

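View pics/a_rest.png

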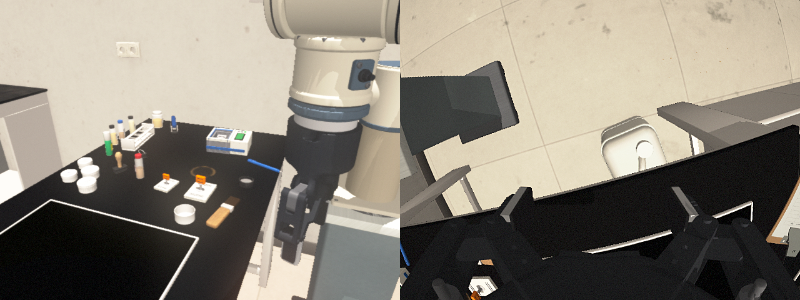

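The scene picture shows the meter at about (386,197), with its bay at (374,188) and green display at (402,193). There are two cover-like parts: a small one with a stud at (279,291) and a larger one at (330,307). The larger one fits the description. The tin is at (303,357), the vial at (238,260), and the round thing at (336,264) is a ring mark. I'll confirm the cover in a crop and get positions from masks.

Run:
```python
from h import *
import pickle
T,d=pickle.load(open('c0.pkl','rb'));c=d['scene'];im=c['image']
save('b_crop',cv2.resize(im[150:390,220:440],None,fx=2.5,fy=2.5,interpolation=cv2.INTER_CUBIC))
hsv=cv2.cvtColor(im,cv2.COLOR_RGB2HSV)
w=((hsv[...,2]>110)&(hsv[...,1]<90)).astype(np.uint8)
n,l,s,ce=cv2.connectedComponentsWithStats(w)
for i in range(1,n):
    if s[i,4]>150 and 220<ce[i][0]<440 and 150<ce[i][1]<390:
        cn,_=cv2.findContours((l==i).astype(np.uint8),0,2)
        r=cv2.minAreaRect(max(cn,key=cv2.contourArea)); 
        P=[plane(c,*p,0.06 if ce[i][1]<240 else .01)[:2] for p in cv2.boxPoints(r)]
        print(ce[i].round(),s[i,4],np.round(P,3).tolist(),np.mean(P,0).round(3))
o=cv2.inRange(hsv,(5,150,120),(22,255,255))
n,l,s,ce=cv2.connectedComponentsWithStats(o)
for i in range(1,n):
    if s[i,4]>25: print('orange',ce[i].round(1),s[i,4],plane(c,*ce[i],.046).round(3))
for nm,uv in dict(vial=(238,274),tin=(303,362),ring=(336,264)).items(): print(nm,plane(c,*uv,0).round(3))
```

```text
[360. 173.] 179018 [[2.289, -0.671], [0.05, -1.602], [-0.116, 0.337], [0.795, 0.756]] [ 0.755 -0.295]
[388. 194.] 2458 [[0.563, -0.053], [0.616, -0.244], [0.427, -0.254], [0.391, -0.069]] [ 0.499 -0.155]
[279. 293.] 629 [[0.636, 0.216], [0.626, 0.129], [0.571, 0.154], [0.582, 0.239]] [0.604 0.184]
[329. 311.] 1228 [[0.525, 0.232], [0.527, 0.111], [0.447, 0.132], [0.45, 0.249]] [0.487 0.181]
[303. 357.] 800 [[0.525, 0.293], [0.471, 0.269], [0.438, 0.337], [0.49, 0.36]] [0.481 0.315]
orange [277.5 282.1] 56 [0.602 0.189 0.046]
orange [328.8 295.1] 110 [0.489 0.178 0.046]
vial [0.718 0.168 0.   ]
tin [0.479 0.32  0.   ]
ring [0.531 0.049 0.   ]
```

View pics/b_crop.png

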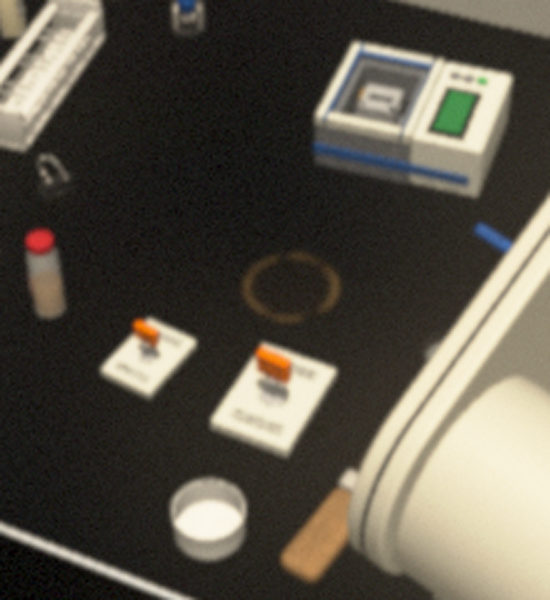

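The larger cover is confirmed at crop (274,390), which is world (0.488,0.18). Its wing runs along the short side. Next I'll go above it and look from close by.

```bash
cat >> h.py <<'E'
def down(yaw): # tool x axis at world yaw, z down
    x=np.array([np.cos(yaw),np.sin(yaw),0]);z=np.array([0,0,-1.]);return R.from_matrix(np.c_[x,np.cross(z,x),z]).as_rotvec()
E
python3 - <<'E'
from h import *
import pickle
T,d=pickle.load(open('c0.pkl','rb'));c=d['scene']
f=lambda a,z:plane(c,220+a[0]/2.5,150+a[1]/2.5,z)
C=[f(a,.01) for a in((265,345),(335,370),(290,452),(213,425))]
lo=(C[2]+C[3]-C[0]-C[1])/2; sh=(C[1]+C[2]-C[0]-C[3])/2
yc=np.arctan2(sh[1],sh[0]); print('cover',np.mean(C,0),np.linalg.norm(lo),np.linalg.norm(sh),np.arctan2(lo[1],lo[0]),yc)
M=[f(a,.06) for a in((355,42),(512,73),(478,193),(316,120))]; 
M=[f(a,.06) for a in((357,42),(512,72),(475,165+25),(316,118))]
b=f((378,92),.06); dd=f((457,112),.06); ym=np.arctan2(*(b-dd)[1::-1]); print('bay',b,'disp',dd,'yaw x',ym,'loupe',f((435,350),.01))
for y in (yc,yc+np.pi): print(y,np.round(manip.solve_ik([.488,.18,.3],down(y)),2))
for y in (ym,ym+np.pi): print(y,np.round(manip.solve_ik([*b[:2],.3],down(y)),2))
E
```

```text
cover [0.4835552  0.18240082 0.01      ] 0.09672946104944453 0.06766567374090428 1.571287477544125 3.1350964274501987
bay [ 0.53711033 -0.17195802  0.06      ] disp [ 0.45652787 -0.17395797  0.06      ] yaw x 0.024813546816590926 loupe [0.38138315 0.07862788 0.01      ]
3.1350964274501987 [ 0.33  0.21  1.82 -0.    1.11 -1.23]
6.276689081039992 [ 0.33  0.21  1.82 -0.    1.11  1.91]
0.024813546816590926 [-0.33  0.28  1.72 -0.    1.14  1.22]
3.166406200406384 [-0.33  0.28  1.72 -0.    1.14 -1.93]
```

Run:
```python
from h import *
import pickle
manip.move_to([.485,.181,.27],down(3.14)); manip.command_gripper(.04)
T=tool();c=manip.camera('wrist');pickle.dump((T,c),open('c1.pkl','wb'));save('c_wrist',c['image']);print(manip.get_time(),T[:3,3],manip.get_width())
```

```text
2.6 [0.48495936 0.1811215  0.26998356] 0.040054706561534335
```

View pics/c_wrist.png

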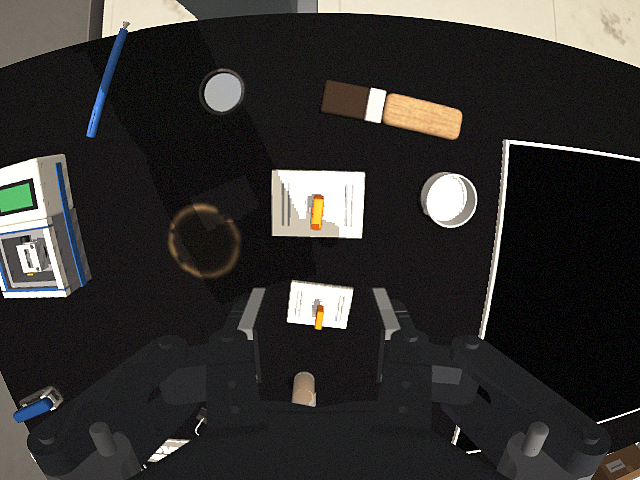

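The wrist view shows the cover at (318,204) with its wing at (317,212), the loupe at (222,92), the tin at (449,199), the meter at the left edge (40,225), and the small decoy at (320,305). Next I'll compute the cover corners and wing pose from masks.

```bash
cat >> h.py <<'E'
def rect(P):
    """centre, yaw of the long side (mod pi), (long, short) of planar points, via minAreaRect in mm"""
    (cx,cy),(w,h),a=cv2.minAreaRect((np.array(P)[:,:2]*1000).astype(np.float32)); a=np.radians(a)
    if h>w: w,h,a=h,w,a+np.pi/2
    return np.array([cx,cy])/1000,a%np.pi,(w,h)
def blob(mask,near):
    n,l,s,ce=cv2.connectedComponentsWithStats(mask.astype(np.uint8))
    k=[i for i in range(1,n) if s[i,4]>40]; i=min(k,key=lambda i:np.hypot(*(ce[i]-near)))
    cn,_=cv2.findContours((l==i).astype(np.uint8),0,1); return max(cn,key=cv2.contourArea)[:,0],s[i]
def wing(c,T,near,z,corr=None):
    hsv=cv2.cvtColor(c['image'],cv2.COLOR_RGB2HSV)
    p,s=blob(cv2.inRange(hsv,(5,150,100),(25,255,255)),near); return rect([plane(c,*q,z,T) for q in p]),s
E
python3 - <<'E'
from h import *
import pickle
T,c=pickle.load(open('c1.pkl','rb'));hsv=cv2.cvtColor(c['image'],cv2.COLOR_RGB2HSV)
w=((hsv[...,2]>75)&(hsv[...,1]<80))|(cv2.inRange(hsv,(5,150,100),(25,255,255))>0)
p,s=blob(w,(318,204));print('cover',s,rect([plane(c,*q,.01,T) for q in p]),rect([plane(c,*q,.0,T) for q in p]))
print('wing',wing(c,T,(317,212),.058),wing(c,T,(317,212),.046))
h2=hsv[195:235,300:332];print('orange V rows',[int(h2[r,12:22,2].mean()) for r in range(0,40,2)])
p,s=blob(w,(40,230));print('meter',s)
E
```

```text
cover [ 271  169   95   70 6151] (array([0.48524002, 0.17949583]), np.float64(1.5427990468871116), (96.88290405273438, 71.9389419555664)) (array([0.48714935, 0.17943729]), np.float64(1.5427991800451661), (99.42815399169922, 73.82889556884766))
wing ((array([0.48360843, 0.17949011]), np.float64(3.034127578860425), (32.344703674316406, 9.77538776397705)), array([311, 195,  13,  35, 349], dtype=int32)) ((array([0.48617148, 0.17940953]), np.float64(3.0341281114926435), (33.51152038574219, 10.128034591674805)), array([311, 195,  13,  35, 349], dtype=int32))
orange V rows [177, 178, 243, 241, 242, 245, 248, 253, 255, 250, 255, 255, 255, 254, 252, 231, 233, 198, 209, 209]
meter [   0  154   81  144 7306]
```

Run:
```python
from h import *
import pickle
y=3.04
manip.move_to([.52,-.155,.30],down(3.14))
T=tool();c=manip.camera('wrist');pickle.dump((T,c),open('c2.pkl','wb'));save('d_meter',c['image'])
manip.move_to([.485,.1795,.13],down(y))
manip.servo_line([.485,.1795,.058],rate=.08)
manip.command_gripper(0,60); print(manip.get_time(),manip.get_width(),manip.get_grip_force(),manip.get_position(),np.round(manip.get_contact_force(),1))
```

```text
6.7667 0.00852737729118896 61.31578087806702 [0.48529809 0.17964055 0.05841951] [ 0.7 -0.3  2.3]
```

View pics/d_meter.png

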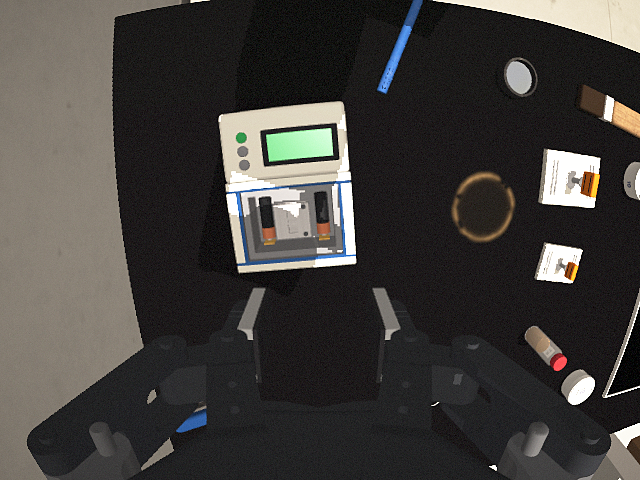

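The grip is good. The meter picture shows its top spanning (220,115)–(344,101)–(356,265)–(239,272), with the bay at about (292,220). I need an enlarged crop to get the edges.

Run:
```python
from h import *
import pickle
T,c=pickle.load(open('c2.pkl','rb'))
save('e_crop',cv2.resize(c['image'][90:285,205:370],None,fx=3,fy=3,interpolation=cv2.INTER_CUBIC))
```

```text
(no output)
```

View pics/e_crop.png

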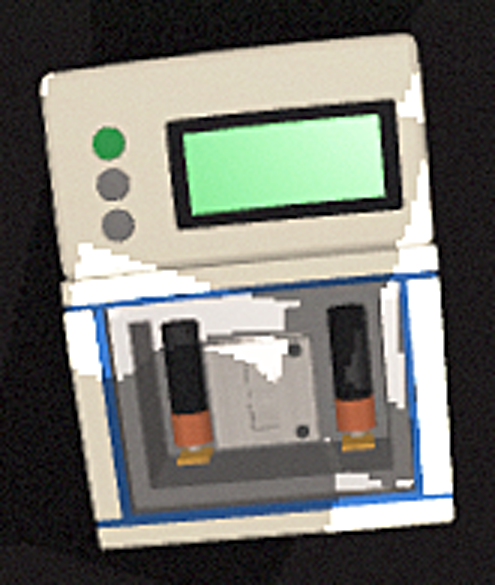

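The blue lines frame the bay. In the crop their corners are TL (103,303), TR (405,279), BR (422,495) and BL (127,520).

Run:
```python
from h import *
import pickle
T,c=pickle.load(open('c2.pkl','rb'))
f=lambda u,v,z=.06:plane(c,205+u/3-.33,90+v/3-.33,z,T)[:2]
B=np.array([f(*p) for p in((103,303),(405,279),(422,495),(127,520))])
print('blue',B.round(4).tolist(),rect(B))
D=np.array([f(*p) for p in((101,548),(454,521),(437,275),(65,308))]);print('body rear L,R',D.round(4).tolist(),np.linalg.norm(D[0]-D[1]))
e=D[1]-D[0];yw=np.arctan2(e[1],e[0])-np.pi/2;ex=np.array([np.cos(yw),np.sin(yw)])
print('yaw meter x from rear',yw,'bay from rear edge',(D[0]+D[1])/2-.049*ex)
hsv=cv2.cvtColor(c['image'],cv2.COLOR_RGB2HSV);b=cv2.inRange(hsv,(100,120,60),(125,255,255));b[:,:205]=0;b[:,370:]=0;b[:170]=0;b[285:]=0
v,u=np.nonzero(b);P=np.array([plane(c,x,y,.06,T)[:2] for x,y in zip(u,v)])
lo=lambda m:(lambda l:(l[:2],l[2:]))(cv2.fitLine((P[m]*1000).astype(np.float32),cv2.DIST_HUBER,0,.01,.01).ravel())
m=B.mean(0);q=(P-m)@np.c_[ex,[-ex[1],ex[0]]]
for k,s in((0,1),(0,-1),(1,1),(1,-1)):
    o=q[:,k]*s;sel=(o>(.03 if k==0 else .043))&(o<(.047 if k==0 else .06))&(abs(q[:,1-k])<(.04 if k==0 else .03))
    p0,d=lo(sel);print(k,s,sel.sum(),(d[1]/1000+0).round(0) if 0 else d.round(1),'yaw',round(np.arctan2(p0[1],p0[0]),4),'offset',np.median(q[sel,k]).round(4))
print(m,'wrist yaw',[tuple(np.round(manip.get_ee_rot(),3))])
```

```text
blue [[0.5023, -0.2333], [0.4951, -0.1337], [0.5691, -0.1269], [0.5784, -0.2291]] (array([ 0.53579443, -0.18144221]), np.float64(1.6613729155372565), (102.6162109375, 76.19359588623047))
body rear L,R [[0.589, -0.2392], [0.5786, -0.1156], [0.4938, -0.1232], [0.5037, -0.2465]] 0.12401721067210543
yaw meter x from rear 0.08368142778528398 bay from rear edge [ 0.53495192 -0.18150208]
0 1 231 [ 573.8 -178.4] yaw -1.4742 offset 0.0377
0 -1 130 [ 497.4 -170.7] yaw -1.4838 offset -0.0378
1 1 135 [ 531.8 -131.3] yaw 0.0947 offset 0.0496
1 -1 173 [ 539.4 -232.2] yaw 0.0846 offset -0.0516
[ 0.53621486 -0.18073936] wrist yaw [(np.float64(0.159), np.float64(3.137), np.float64(0.001))]
```

Run:
```python
from h import *
import pickle
manip.servo_line([.485,.1795,.2],rate=.1)
manip.move_to([.5355,-.1812,.165],down(3.157))
manip.hold(.4)
T=tool();d={n:manip.camera(n) for n in('wrist','scene','side')};pickle.dump((T,d),open('c3.pkl','wb'))
print(manip.get_time(),manip.get_width(),np.round(manip.get_contact_force(),1),T[:3,3])
a=d['wrist']['image'][100:400,170:470]
b=cv2.resize(d['scene']['image'][140:250,320:450],(400,338),interpolation=cv2.INTER_CUBIC);s=d['side']['image'][150:270,300:430]
s=cv2.resize(s,(280,258),interpolation=cv2.INTER_CUBIC)
o=np.zeros((600,800,3),np.uint8);a=cv2.resize(a,(400,400));o[:400,:400]=a;o[:338,400:]=b;o[342:600,400:680]=s;save('f',o)
```

```text
10.25 0.008568914759911074 [ 0.   0.4 -1.5] [ 0.53563238 -0.1807646   0.16507034]
```

View pics/f.png

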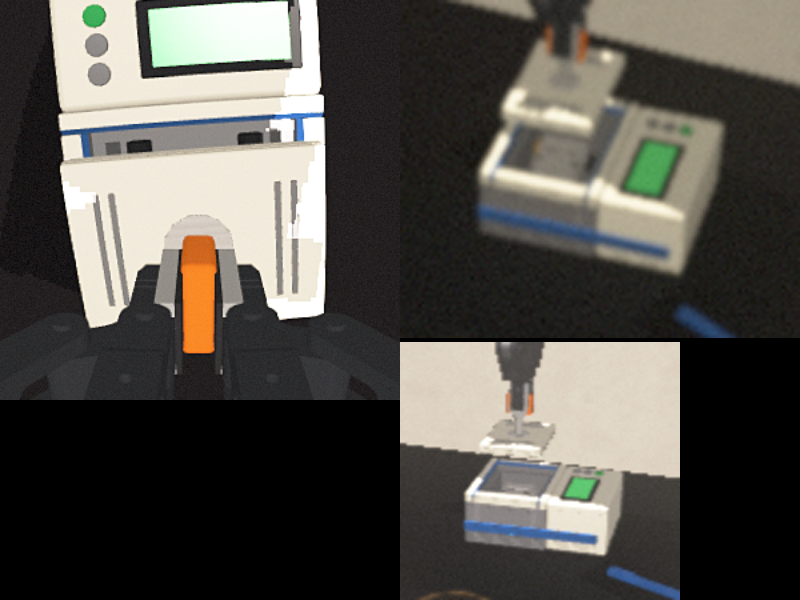

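The wrist view (crop scale 4/3, offset (170,100)) shows the cover's top corners near (62,165), (322,147), (324,315) and (92,327). The front blue bay line runs (62,130) to (322,108). Next I'll compare the yaw and offset.

Run:
```python
from h import *
import pickle
T,d=pickle.load(open('c3.pkl','rb'));c=d['wrist']
f=lambda u,v,z:plane(c,170+u*.75,100+v*.75,z,T)[:2]
C=np.array([f(*p,.117) for p in((62,165),(322,147),(324,315),(92,327))]);print(C.round(4).tolist(),rect(C),C.mean(0))
print('front edge yaw',[np.arctan2(*(b-a)[::-1])-np.pi/2 for a,b in((C[0],C[1]),(C[3],C[2]),)],[np.arctan2(*(b-a)[::-1]) for a,b in((C[0],C[3]),(C[1],C[2]))])
b=np.array([f(*p,.06) for p in((62,130),(322,108),(82,128),(303,112))]);print('blue front',b.round(4).tolist(),'yaw',np.arctan2(*(b[1]-b[0])[::-1])-np.pi/2)
# automatic line fits: blue front line; cover front edge (steepest gradient), in world
im=c['image'];hsv=cv2.cvtColor(im,cv2.COLOR_RGB2HSV)
bm=cv2.inRange(hsv,(100,120,60),(125,255,255));bm[:165]=0;bm[205:]=0;bm[:,:210]=0;bm[:,420:]=0
v,u=np.nonzero(bm);P=np.array([plane(c,x,y,.06,T)[:2] for x,y in zip(u,v)])
ey=np.array([-np.sin(.089),np.cos(.089)]);ex=np.array([ey[1],-ey[0]])
q=(P-[.5355,-.1812])@np.c_[ex,ey]; print('blue q: front',np.median(q[q[:,0]<-.033,0]), 'left',q[(q[:,1]<-.03)&(q[:,0]>-.035)].mean(0) , 'right',q[(q[:,1]>.03)&(q[:,0]>-.035)].mean(0))
m=q[:,0]<-.033;pf=np.polyfit(q[m,1],q[m,0],1);print('blue front yaw',.089-pf[0])
print('cover q',((C-[.5355,-.1812])@np.c_[ex,ey]).round(4).tolist())
```

```text
[[0.5054, -0.23], [0.4974, -0.1373], [0.5658, -0.1293], [0.5728, -0.2231]] (array([ 0.53564398, -0.17968997]), np.float64(1.657492215453442), (95.08470916748047, 68.88365173339844)) [ 0.53537934 -0.17992798]
front edge yaw [np.float64(0.08669601707695285), np.float64(0.07459692362233006)] [np.float64(0.10297744540513869), np.float64(0.11514236483160004)]
blue front [[0.5026, -0.2456], [0.4903, -0.1236], [0.5017, -0.2358], [0.4926, -0.1326]] yaw 0.100581778709949
blue q: front -0.03712618700767169 left [-0.03399593 -0.05090865] right [-0.03029961  0.05024963]
blue front yaw 0.0880700223050614
cover q [[-0.0343, -0.046], [-0.0341, 0.0472], [0.0348, 0.049], [0.0335, -0.045]]
```

Run:
```python
from h import *
o=down(3.152);x,y=.5355,-.1825
manip.servo_line([x,y,.124],o,rate=.08)
manip.hold(.2);f0=np.array(manip.get_contact_force());print(f0.round(2))
z=.124
while z>.1055:
    z-=.001;manip.servo_line([x,y,z],o,rate=.03);f=np.array(manip.get_contact_force())-f0;p=manip.get_position()
    print(round(z,4),np.round(p,4),f.round(1))
    if f[2]>6 or np.hypot(*f[:2])>8:break
T=tool();c=manip.camera('wrist');save('g',c['image'][100:400,170:470]);print(manip.get_time())
```

```text
[ 0.15  0.12 -1.38]
0.123 [ 0.5355 -0.1825  0.1231] [-0.1 -0.3 -0.4]
0.122 [ 0.5354 -0.1825  0.1219] [-0.6  0.2 -0.8]
0.121 [ 0.5354 -0.1825  0.1209] [-0.4  0.   0.3]
0.12 [ 0.5354 -0.1825  0.1199] [ 0.1 -0.3  0.2]
0.119 [ 0.5355 -0.1825  0.1189] [-0.2 -0.7  0.4]
0.118 [ 0.5354 -0.1825  0.1179] [-0.4 -0.1 -1.2]
0.117 [ 0.5354 -0.1825  0.1169] [-0.3 -0.2  0.1]
0.116 [ 0.5355 -0.1825  0.1159] [ 0.6 -0.2  0.4]
0.115 [ 0.5355 -0.1825  0.1149] [-0.5  0.   1. ]
0.114 [ 0.5354 -0.1825  0.1139] [-0.3 -0.5  0.4]
0.113 [ 0.5355 -0.1825  0.1129] [0.6 1.  0.3]
0.112 [ 0.5355 -0.1825  0.1119] [-0.5  0.   0.9]
0.111 [ 0.5354 -0.1825  0.1109] [-0.7  0.3 -0.6]
0.11 [ 0.5354 -0.1825  0.1099] [-0.4 -0.  -0.3]
0.109 [ 0.5355 -0.1825  0.1089] [-1.1 -0.6 -0.8]
0.108 [ 0.5356 -0.1825  0.1082] [-0.9  0.5  3.4]
0.107 [ 0.5356 -0.1825  0.1071] [-0.7 -0.2  3.4]
0.106 [ 0.5356 -0.1825  0.106 ] [-0.7  0.4  3. ]
0.105 [ 0.5356 -0.1825  0.105 ] [-1.1  0.5  4.8]
15.9167
```

View pics/g.png

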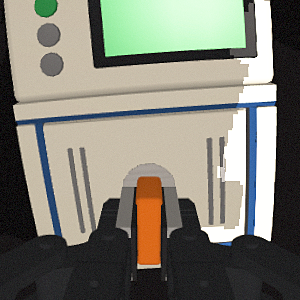

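The cover is flush in the bay, framed evenly by the blue lines at crop (40–250, 105–245). Contact came at TCP z = 0.108, as expected. Next I'll press and feel for the bottom.

Run:
```python
from h import *
o=down(3.152);x,y=.5355,-.1825;f0=-1.38;z=.105;L=[]
fz=lambda:np.mean([manip.get_contact_force()[2] for _ in range(1)])-f0
while z>.0835:
    z-=.0004;manip.servo_line([x,y,z],o,rate=.02)
    f=fz();L.append((round(z,4),round(manip.get_position()[2],4),round(f,1)))
    if f>9.5:
        manip.hold(.1);f=fz();L.append(('chk',round(manip.get_position()[2],4),round(f,1)))
        if f>10:break
print(*L,sep='\n');print(manip.get_time(),manip.get_width(),np.round(manip.get_contact_force(),1),np.round(manip.get_torque(),2))
```

```text
(0.1046, np.float64(0.1046), np.float64(4.3))
(0.1042, np.float64(0.1042), np.float64(4.9))
(0.1038, np.float64(0.1038), np.float64(5.1))
(0.1034, np.float64(0.1034), np.float64(4.5))
(0.103, np.float64(0.103), np.float64(4.1))
(0.1026, np.float64(0.1026), np.float64(4.4))
(0.1022, np.float64(0.1022), np.float64(3.7))
(0.1018, np.float64(0.1018), np.float64(3.8))
(0.1014, np.float64(0.1014), np.float64(5.2))
(0.101, np.float64(0.101), np.float64(4.4))
(0.1006, np.float64(0.1006), np.float64(5.0))
(0.1002, np.float64(0.1002), np.float64(4.7))
(0.0998, np.float64(0.0998), np.float64(5.0))
(0.0994, np.float64(0.0994), np.float64(5.4))
(0.099, np.float64(0.099), np.float64(6.3))
(0.0986, np.float64(0.0986), np.float64(5.1))
(0.0982, np.float64(0.0982), np.float64(5.9))
(0.0978, np.float64(0.0978), np.float64(5.7))
(0.0974, np.float64(0.0974), np.float64(6.0))
(0.097, np.float64(0.097), np.float64(5.8))
(0.0966, np.float64(0.0966), np.float64(6.0))
(0.0962, np.float64(0.0962), np.float64(6.6))
(0.0958, np.float64(0.0958), np.float64(6.1))
(0.0954, np.float64(0.0954), np.float64(5.9))
(0.095, np.float64(0.095), np.float64(5.9))
(0.0946, np.float64(0.0946), np.float64(6.5))
(0.0942, np.float64(0.0943), np.float64(6.6))
(0.0938, np.float64(0.0943), np.float64(11.5))
('chk', np.float64(0.0942), np.float64(11.5))
23.0167 0.008727224461476852 [-0.3  0.2 10.1] [0.04 0.06 0.01]
```

Bottom is at z ≈ 0.0942. I'll confirm it with a slightly firmer press, ease off about 0.9 mm, then turn clockwise in steps.

Run:
```python
from h import *
x,y=.5355,-.1825
def st(t): print(t,np.round(manip.get_position(),4),np.round(manip.get_contact_force(),1),np.round(manip.get_torque(),2))
manip.servo_line([x,y,.0934],down(3.152),rate=.02);manip.hold(.1);st('press')
manip.servo_line([x,y,.0951],down(3.152),rate=.02);manip.hold(.1);st('ease')
for k in range(1,13):
    a=1.46*k/12
    manip.servo_line([x,y,.0951],down(3.152-a),rate=.02);st(round(a,2))
    t=manip.get_torque()[2];f=manip.get_contact_force()
    if abs(t)>1.5 or f[2]>22: print('stop');break
v=manip.get_ee_rot();print('yaw',2*np.arctan2(v[1],v[0]),manip.get_time(),manip.get_width())
```

```text
press [ 0.5356 -0.1825  0.0942] [-2.   0.3 13.3] [0.11 0.26 0.  ]
ease [ 0.5355 -0.1825  0.0951] [ 1.  -0.2  4.7] [ 0.01 -0.2   0.02]
0.12 [ 0.5355 -0.1824  0.095 ] [1.3 1.  4.5] [ 0.1  -0.28 -0.03]
0.24 [ 0.5355 -0.1823  0.095 ] [1.6 2.1 4.4] [ 0.32 -0.25  0.  ]
0.36 [ 0.5355 -0.1822  0.0951] [2.  2.6 4.2] [ 0.66 -0.34  0.  ]
0.49 [ 0.5355 -0.1823  0.0951] [1.4 3.6 5.3] [ 0.66 -0.41 -0.04]
0.61 [ 0.5355 -0.1824  0.0951] [1.6 4.2 4.7] [ 0.72 -0.35 -0.07]
0.73 [ 0.5354 -0.1824  0.0951] [2.  4.  4.7] [ 0.79 -0.41 -0.07]
0.85 [ 0.5355 -0.1824  0.0951] [3.2 4.3 5.6] [ 0.88 -0.46  0.01]
0.97 [ 0.5356 -0.1823  0.0951] [3.1 5.2 5. ] [ 1.01 -0.51 -0.01]
1.09 [ 0.5357 -0.1823  0.0951] [2.9 5.1 5.1] [ 0.98 -0.58 -0.03]
1.22 [ 0.5358 -0.1822  0.0952] [3.  5.7 5.6] [ 1.11 -0.61 -0.  ]
1.34 [ 0.536  -0.1822  0.0952] [3.6 5.6 4.8] [ 1.13 -0.66 -0.04]
1.46 [ 0.5361 -0.1822  0.0953] [4.  5.8 4.4] [ 1.25 -0.75  0.01]
yaw 1.6962940305980752 27.0167 0.008925408894563593
```

It turned freely. Now I'll let it rise into the notches and check that it is caught before releasing.

Run:
```python
from h import *
o=manip.get_ee_rot()
for z in(.0962,.0970,.0976,.0980,.0983,.0986):
    manip.servo_line([.5355,-.1825,z],o,rate=.02);f=manip.get_contact_force();print(z,np.round(manip.get_position(),4),np.round(f,1))
    if f[2]<-4:break
manip.command_gripper(.03);manip.hold(.2)
p=manip.get_position();print(np.round(manip.get_contact_force(),1),manip.get_width())
manip.servo_line([p[0],p[1],.17],rate=.1)
manip.move_to([.47,-.18,.27],down(3.14))
T=tool();c=manip.camera('wrist');s=manip.camera('scene');save('i',np.hstack([c['image'][60:460,120:520],cv2.resize(s['image'][140:260,320:440],(400,400))]));print(manip.get_time())
```

```text
0.0962 [ 0.536  -0.1822  0.0964] [4.  5.9 4.4]
0.097 [ 0.536  -0.1822  0.0971] [3.4 6.  4.3]
0.0976 [ 0.536  -0.1822  0.0977] [4.2 6.1 4.5]
0.098 [ 0.536  -0.1822  0.0981] [3.9 6.3 4.7]
0.0983 [ 0.536  -0.1822  0.0983] [4.2 6.1 4.4]
0.0986 [ 0.536  -0.1822  0.0984] [4.2 6.1 1.7]
[-0.9  0.3 -0. ] 0.030028009145093567
31.3583
```

View pics/i.png

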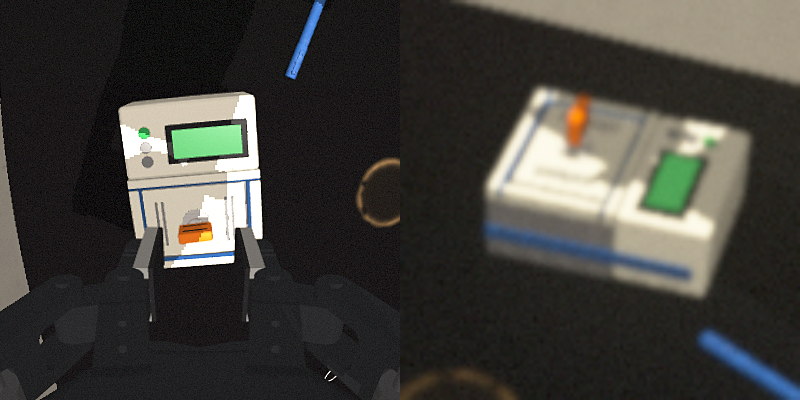

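The cover sits flush and the wing, at (195,233), has turned a quarter. The rise force dropped off at 0.0984, which means the notches caught it. I'll check the wing height across two views, then hand in.

Run:
```python
from h import *
T=tool();O=[]
for n in('wrist','scene','side'):
    c=manip.camera(n);m=cv2.inRange(cv2.cvtColor(c['image'],cv2.COLOR_RGB2HSV),(5,150,100),(25,255,255))
    p,s=blob(m,{'wrist':(315,293),'scene':(373,176),'side':(355,212)}[n]);o,d=ray(c,s[0]+s[2]/2,s[1]+s[3]/2,T);O.append((o,d/np.linalg.norm(d)));print(n,s)
for k in(1,2):
    A=[np.eye(3)-np.outer(d,d) for o,d in(O[0],O[k])];X=np.linalg.solve(sum(A),sum(a@o for a,(o,d) in zip(A,(O[0],O[k]))));print(X.round(4))
if X[2]<.092: manip.sign_off();print('signed',manip.get_time())
```

```text
wrist [298 282  35  22 544]
scene [370 168   7  15  61]
side [353 199   5  11  43]
[ 0.5362 -0.1829  0.0868]
[ 0.5352 -0.1832  0.083 ]
the job is handed in; nothing more can be done
the job is handed in; nothing more can be done
```

The battery cover is back in the bay and flush, its stud was pressed until it bottomed (about 15 N at most), eased off 0.9 mm and turned a quarter clockwise. It stayed in when I let go, and I handed the job in at about 32 s; nothing else on the table was touched.

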